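# Set the snack kiosk's vent casement to its widest stay hole

## Robot

A 6-joint arm with a two-finger parallel gripper is mounted at the origin on the work surface. World frame = base frame: x ahead of the robot, y to its left, z up, the work surface at z = 0. Lengths are in m, angles in degrees, forces in N, time in s.
With the tool pointing down it reaches from about 0.325 to 0.85 m from the base axis. Payload 15.5 kg.
Tool frame: the origin (TCP) lies midway between the tips of the shut fingers; the grasp point (between the pads) lies 19 mm behind it; y points along the fingers, x is the direction in which the jaws open and shut, and the axes are right-handed (so a half turn about y gives the same grasp; the last joint's range is limited). The gripper opens to 91 mm and grips with 3 to 60 N. Pads are 32 mm wide; open, the fingers measure 118 mm over their backs; the gripper's body (76 mm by 178 mm) begins 60 mm behind the grasp point.
Start: joints at [-70.216, 28.281, 77.091, -0, 74.628, -5.472], TCP at [0.267, -0.565, 0.214] pointing down, gripper open.
Joint ranges: [-166.48, 166.48], [-47.26, 123.95], [12.59, 153.08], [-70.14, 250.14], [6.76, 159.57], [-176.63, 176.63]. Speed limits (degrees/s): [108.29, 108.29, 147.25, 172.46, 172.46, 172.46].

## Interface

Orientations are given as a 3x3 rotation matrix whose columns are the frame's x, y, z axes.
In Python, from bench import ctrl gives the robot as it stands. The module is installed in compiled form; this text tells all that it offers. Calls block until the motion is done:
- ctrl.goto(position, orientation): joint-space move of the TCP to a pose.
- ctrl.move_l(position, vel=0.15, ori=None, contact_N=None): straight line of the TCP; ori=None keeps the orientation; vel is the mean speed in m/s. With contact_N (N) it stops when the force on the tool has changed by that much, and returns True; else False.
- ctrl.movej(angles): joint-space move.
- ctrl.command_gripper(opening): opening from 0.0 (shut) to 1.0 (fully open); the grip force is fixed at half the most; returns when the fingers have stopped.
- ctrl.sleep(seconds).
- ctrl.ik(position, orientation): joint angles nearest the present ones, or None.
- ctrl.read_camera(name): name is "scene" or "top"; returns the picture (420x560x3 uint8, blue, green, red); there is no depth.
- ctrl.camera_params(name): a dict with "fx", "fy", "cx", "cy" (pixels), "pose" (4x4, takes a point from camera to world coordinates). Camera axes: x right, y up, looking along -z (the intrinsics and any distortion apply to the point x, -y, -z); pixel columns grow to the right and rows downward; lengths in m; the calibration is good to about 2 mm. A picture is of the moment at which its call begins. camera_params takes no time and is no camera call.
A pose or a line that the arm cannot do raises ctrl.MotionError and nothing moves.
- ctrl.sign_off(): hands the job in, once; it reports no verdict.
Readings, each from a call of its own:
- ctrl.current_t(): time.
- ctrl.current_q(): joint angles.
- ctrl.current_dq(): joint speeds.
- ctrl.current_effort(): joint torques, N m.
- ctrl.current_tool_pos(): TCP position.
- ctrl.current_eef_rot(): TCP orientation.
- ctrl.current_contact_force(): force on the tool from outside, world axes, zero at the start.
- ctrl.current_wrist_torque(): the same for the moment, N m.
- ctrl.current_grip_width(): opening from 0.0 (shut) to 1.0 (fully open).
Only numpy, scipy, OpenCV 4.12 (cv2) and the standard library are available. Lean on these libraries where they do the work, as an engineer would, in place of code of your own. Each camera call takes 0.05 s, during which the arm holds its last target. There are 200 camera calls.

## Task

The kiosk is stuffy: open the small casement window with the blue stay knob to its widest setting. Lift its stay off the pin, push the window outwards, and lower the stay so that the end hole, the one nearest the knob, drops right down over the pin; then let go. Leave the window with the orange knob as it is.

Things in the scene. Friction and masses are not known exactly. Their poses are not given: they have to be found in the camera images.
- blue_knob (a point): Centre of the blue 30 mm ball knob on the room end of the stay: a flat aluminium bar 48 mm wide (16 under the knob), 6 thick, 160 g. At rest it is level, knob centre 62 mm above the counter. x: along the bar towards the sash; z: up. Knob to holes, along the bar: 61 (end), 115 (middle), 169 mm; to the joint at the sash: 240 mm. Knob centre is 29 mm above the bar's mid-thickness.
- blue_end_hole (a point): Centre, at mid-thickness, of that bar's end hole, nearest the knob: a window 36 mm long, 34 wide; axes as the knob's. The middle hole starts on the pin. The bar's far end is jointed, free in every direction, under the white sash, so raising the knob tilts the bar about that joint on an arc of 240 mm (knob moves forward as it rises); 60 mm of lift clears the pin.
- blue_pin (a point): Tip of that window's fixed brass pin: 12 mm across, tapered to 6, 18 high, on a dark block 60 mm square, 30 high, where the bar rests; tip 48 mm above the counter. z up, x outwards (along the bar at the start). The sash swings on an upright hinge 220 mm left of the joint (seen from the robot), opens outwards (+x) when the bar is pushed along x, with about 1 N, and stays where left.
- orange_knob (a point): Centre of the orange ball knob of the other, like window's stay (same sizes and axes). It also starts with its middle hole on its pin. To be left alone.

How it is judged:
By the outcome, as a careful person would: the job done as asked, in the order asked, and still so for the second after the job is handed in, with the robot touching nothing.
It also fails if it takes over 34 s, if anything falls off the work surface, if the arm or the gripper's body presses on something with over 40 N, if the wrist force passes 120 N, or if a joint passes its speed limit or range.

## Working session

There is one attempt and no reset: what is moved stays moved. The work goes in short steps, each a Python script; the robot and the scene stay as the last script left them, time stands still between calls to the robot, and variables do not carry over. Pictures are saved under pics/ and viewed, about 8 in all and at most 12, crops included, and the job is handed in when it is done.

```bash
mkdir -p pics; python3 - <<'E'
from bench import ctrl
import cv2
for n in("scene","top"):
    cv2.imwrite(f"pics/{n}0.png",ctrl.read_camera(n)); p=ctrl.camera_params(n); print(n,p)
print(ctrl.current_t(),ctrl.current_eef_rot())
E
```

```text
scene {'fx': 452.33085467558703, 'fy': 452.33085467558703, 'cx': 278.68421365730364, 'cy': 206.75268665018646, 'pose': array([[ 0.56642666, -0.45975867,  0.68394649,  1.15117134],
       [ 0.82402738,  0.32787096, -0.46203843, -0.51017018],
       [-0.01182001,  0.82530152,  0.56456859,  0.57877141],
       [ 0.        ,  0.        ,  0.        ,  1.        ]])}
top {'fx': 461.2260736826951, 'fy': 461.2260736826951, 'cx': 274.5791380486364, 'cy': 208.77563564799263, 'pose': array([[ 0.01619801,  0.99853534, -0.05162177,  0.48749969],
       [-0.99938738,  0.01456668, -0.0318226 , -0.12028373],
       [-0.03102403,  0.0521056 ,  0.99815956,  1.14397235],
       [ 0.        ,  0.        ,  0.        ,  1.        ]])}
0.1 [[ 4.26731444e-01 -3.61064809e-04  9.04378319e-01]
 [-9.04377767e-01  1.00498200e-03  4.26731585e-01]
 [-1.06296169e-03 -9.99999430e-01  1.02318434e-04]]
```

View pics/scene0.png

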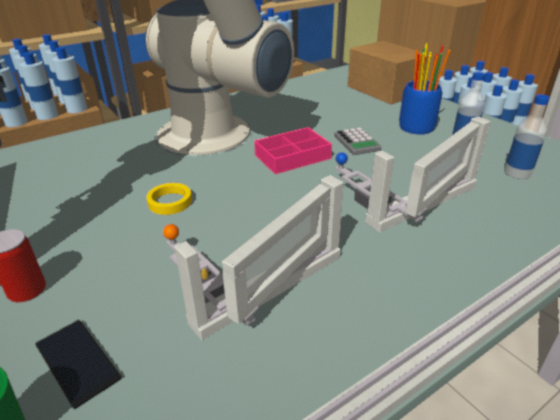

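View pics/top0.png

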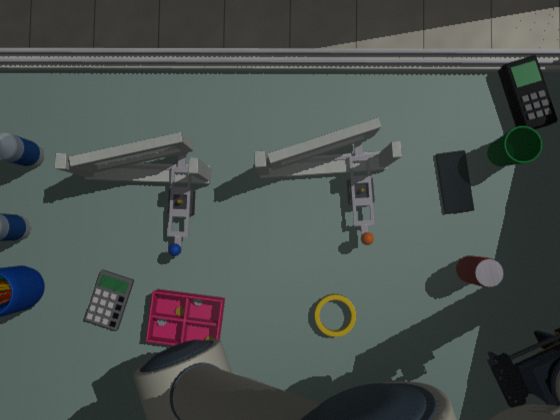

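The top view shows the blue knob near (175,250), its pin near (180,202) and the orange knob at (367,239). I'll zoom in on the blue one and convert the pixels to positions.

```bash
cat > h.py <<'E'
from bench import ctrl
import numpy as np, cv2
def ray(n,u,v):
    p=ctrl.camera_params(n);T=p["pose"]
    return T[:3,3],T[:3,:3]@np.array([(u-p["cx"])/p["fx"],-(v-p["cy"])/p["fy"],-1])
def at(n,u,v,z):
    o,d=ray(n,u,v);return o+d*(z-o[2])/d[2]
def tri(a,b):
    A=0;B=0
    for n,(u,v) in(("top",a),("scene",b)):
        o,d=ray(n,u,v);d=d/np.linalg.norm(d);P=np.eye(3)-np.outer(d,d);A=A+P;B=B+P@o
    return np.linalg.solve(A,B)
def proj(n,x):
    p=ctrl.camera_params(n);T=p["pose"];c=T[:3,:3].T@(np.array(x)-T[:3,3])
    return p["cx"]+p["fx"]*c[0]/-c[2],p["cy"]-p["fy"]*c[1]/-c[2]
def blob(im,win):
    u0,v0,u1,v1=win;h=cv2.cvtColor(im[v0:v1,u0:u1],cv2.COLOR_BGR2HSV)
    m=cv2.inRange(h,(105,140,50),(125,255,255));M=cv2.moments(m,True)
    return M["m10"]/M["m00"]+u0,M["m01"]/M["m00"]+v0,M["m00"]
E
python3 - <<'E'
from h import *
t=cv2.imread("pics/top0.png");s=cv2.imread("pics/scene0.png")
a=blob(t,(160,235,190,265));b=blob(s,(330,148,352,170));print(a,b)
print(tri(a[:2],b[:2]),at("top",*a[:2],.062),at("scene",*b[:2],.062))
A=cv2.resize(t[150:270,130:230],None,fx=5,fy=5,interpolation=2)[:, :400]
c1=cv2.resize(t[150:270,145:215],None,fx=5,fy=5,interpolation=2)
c2=cv2.resize(s[140:230,325:435],None,fx=4,fy=4,interpolation=2)
o=np.zeros((600,800,3),np.uint8);o[:,:350]=c1;o[:360,355:795]=c2
cv2.imwrite("pics/crop0.png",o)
E
```

```text
(174.25862068965517, 249.27586206896552, 116.0) (341.1489361702128, 157.85106382978722, 94.0)
[0.44470119 0.14849783 0.06469342] [0.44449969 0.14903812 0.062     ] [0.44105859 0.15210759 0.062     ]
```

View pics/crop0.png

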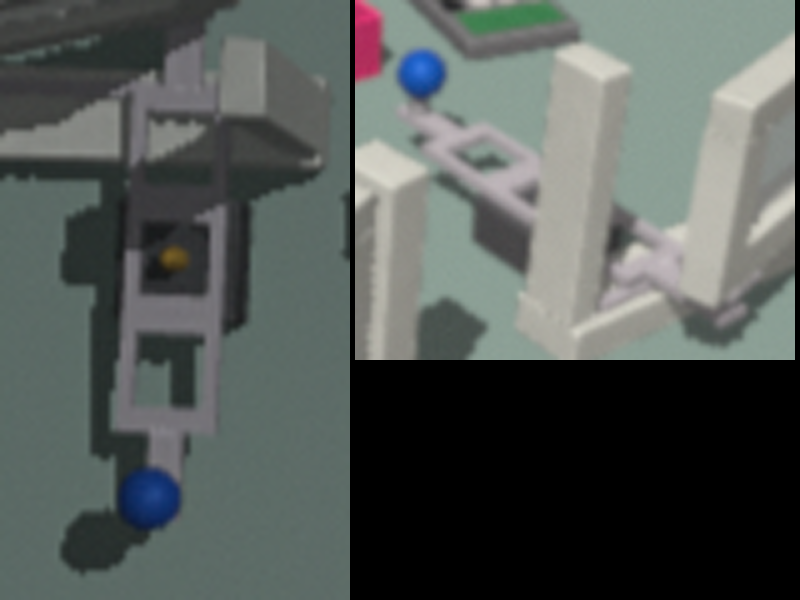

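The crop shows the pin tip at about (180.0,201.6) in top pixels, inside the middle hole. The bar's centreline runs from about (177.8,236) to (180.3,190). The triangulated knob height of 0.065 agrees with the given 0.062. Next I'll work out the geometry.

```bash
cat >> h.py <<'E'
K0=at("top",174.26,249.28,.062); P=at("top",180.0,201.6,.047)
a_,b_=at("top",177.8,236,.036),at("top",180.3,190,.036)
def plan(K0,P,d,th0=np.radians(14.2)):
    d=d[:2]/np.linalg.norm(d[:2]); l=np.array([-d[1],d[0]])
    J0=K0[:2]+.24*d
    H=J0+.22*(np.cos(th0)*l-np.sin(th0)*d)
    J=lambda th:H+.22*(-np.cos(th)*l+np.sin(th)*d)
    return d,l,J0,H,J
def R(b): # bar direction b (2d) -> tool rotation, pointing down, jaws across bar
    x=np.array([b[1],-b[0],0]);x/=np.linalg.norm(x);y=np.array([0,0,-1.]);return np.column_stack([x,y,np.cross(x,y)])
E
python3 - <<'E'
from h import *
from scipy.optimize import brentq
print("K0",K0,"P",P,"|KP|",np.linalg.norm((P-K0)[:2]))
for d in(b_-a_,b_-K0,P-K0):print(np.degrees(np.arctan2(d[1],d[0])))
d=b_-K0
for t in(11,14.2,17):
    dd,l,J0,H,J=plan(K0,P,d,np.radians(t))
    th1=brentq(lambda t:np.linalg.norm(J(t)-P[:2])-.179,np.radians(t),1.2);b=P[:2]-J(th1)
    b=-b/np.linalg.norm(b)
    print(t,"J0",J0,"H",H,proj("top",[*H,.2]),proj("top",[*H,0.01]),"th1",np.degrees(th1),"J1",J(th1),"K1",P[:2]-.061*b,np.degrees(np.arctan2(b[1],b[0])))
for i in((100,180),(180,184)):print(at("top",*i,0.01))
print(ctrl.ik([*K0[:2],.043],R(d[:2])),ctrl.ik([*(K0[:2]+[.06,0]),.12],R(d[:2])))
E
```

```text
K0 [0.44449003 0.14903458 0.062     ] P [0.55816195 0.14204535 0.047     ] |KP| 0.11388658822394111
-1.5798411505724708
-1.7395746628916138
-3.51846072230456
11 J0 [0.68437942 0.14174899] H [0.64897655 0.35888175] (np.float64(61.128747567637134), np.float64(151.93106910590598)) (np.float64(98.51585912196131), np.float64(165.21290821349845)) th1 25.191366122843174 J1 [0.73653156 0.15705479] K1 [0.49737678 0.1369304 ] 4.809994228332269
14.2 J0 [0.68437942 0.14174899] H [0.63691107 0.35656695] (np.float64(61.98686012798407), np.float64(157.66373090142184)) (np.float64(99.25559252381223), np.float64(170.0120961480327)) th1 28.577034380300766 J1 [0.7362325  0.16026296] K1 [0.49747869 0.13583711] 5.841356647336616
17 J0 [0.68437942 0.14174899] H [0.62647394 0.35399167] (np.float64(62.99994300718521), np.float64(162.63251814446812)) (np.float64(100.12224976382944), np.float64(174.17105339093132)) th1 31.571378496618678 J1 [0.73591416 0.16314399] K1 [0.49758718 0.13485531] 6.769160818285111
[0.61182196 0.35377116 0.01      ]
[0.60438087 0.15207601 0.01      ]
[ 1.12321614e+01  3.12851089e+01  1.08974840e+02 -2.54444375e-14
  3.97400512e+01  1.02971736e+02] [ 9.95249521e+00  2.71775290e+01  9.73127563e+01 -2.54444375e-14
  5.55097147e+01  1.01692070e+02]
```

The geometry is consistent: knob to pin measures 114 mm against 115 given, and the target knob position hardly depends on the assumed sash angle. I'll approach and grip.

```bash
python3 - <<'E'
from h import *
d=(b_-K0)[:2];Rd=R(d)
ctrl.move_l([.267,-.565,.33],.25)
ctrl.goto([*K0[:2],.25],Rd);print(ctrl.current_t())
ctrl.move_l([*K0[:2],.12],.2)
print(ctrl.move_l([*K0[:2],.045],.1,contact_N=8),ctrl.current_tool_pos())
ctrl.command_gripper(0.0)
print(ctrl.current_t(),ctrl.current_grip_width()*91,ctrl.current_contact_force(),ctrl.current_q())
cv2.imwrite("pics/s1.png",np.hstack([cv2.resize(ctrl.read_camera("scene")[60:240,270:470],None,fx=2,fy=2),cv2.resize(ctrl.read_camera("top")[130:310,100:300],None,fx=2,fy=2)]))
E
```

```text
3.3333
False [0.44485307 0.14912927 0.0455282 ]
6.0167 28.406604874277633 [-0.14795091 -0.22184031 -0.15339203] [ 1.12321498e+01  3.10669579e+01  1.08892599e+02 -1.33896606e-03
  4.00395446e+01  1.02972365e+02]
```

View pics/s1.png

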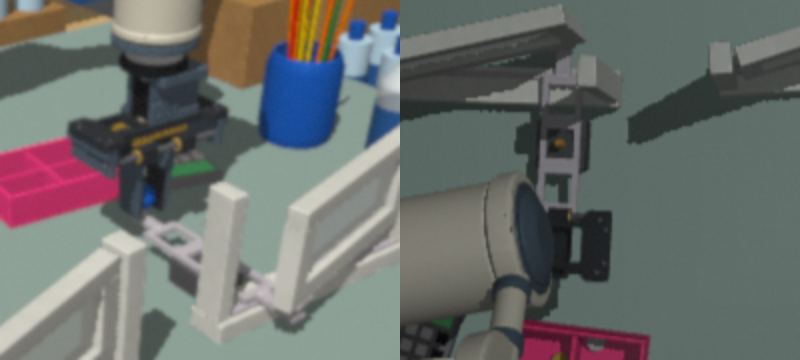

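The knob is held at 28.4 mm, with nothing else disturbed. Next I'll lift along the arc, push the window out, and look before lowering.

```bash
cat >> h.py <<'E'
from scipy.optimize import brentq
D,L,J0,H,J=plan(K0,P,b_-K0)
OFF=np.array([0.0004,0.0001,-.0165])
def knob(Jp,b,phi):
    b=b/np.linalg.norm(b);r=.24*np.cos(phi)-.029*np.sin(phi)
    return np.array([*(Jp-r*b),.033+.24*np.sin(phi)+.029*np.cos(phi)])
TH0=np.radians(14.2);TH1=brentq(lambda t:np.linalg.norm(J(t)-P[:2])-.179,TH0,1.2)
PH=np.arcsin(.066/.24)
E
python3 - <<'E'
from h import *
def go(k,b,v):
    ctrl.move_l(k+OFF,v,ori=R(b))
fs=[]
for s in(.25,.5,.75,1):
    go(knob(J0,D,PH*s),D,.06);fs.append(ctrl.current_contact_force().round(1))
print(ctrl.current_t(),fs);fs=[]
for s in np.linspace(0,1,7)[1:]:
    th=TH0+s*(TH1-TH0);b1=P[:2]-J(th);b=D*(1-s)-s*b1/np.linalg.norm(b1)
    go(knob(J(th),b,PH),b,.06);fs.append(ctrl.current_contact_force().round(1))
print(ctrl.current_t(),fs,ctrl.current_tool_pos(),ctrl.current_grip_width()*91)
cv2.imwrite("pics/s2.png",np.hstack([cv2.resize(ctrl.read_camera("scene")[60:240,270:470],None,fx=2,fy=2),cv2.resize(ctrl.read_camera("top")[110:290,110:310],None,fx=2,fy=2)]))
E
```

```text
7.8583 [array([ 0.7,  0.3, -0.9]), array([-0.1,  0.2, -1.6]), array([ 0.1, -0.8, -2.1]), array([ 0.1, -0.5, -2.6])]
9.6833 [array([ 0.1,  0.1, -1.1]), array([-0.1,  0.1, -1.8]), array([-0.3, -0.3, -0.6]), array([ 0.4,  0.7, -1.9]), array([-0.7,  0.5, -2.4]), array([ 0.7,  0.6, -1.7])] [0.51482306 0.13773106 0.11032053] 28.341228989640143
```

View pics/s2.png

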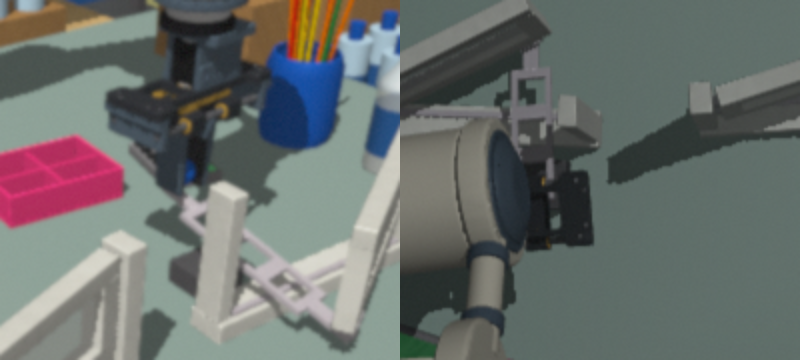

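The bar is raised and the sash has opened, with forces under 3 N. I'll lower it over the pin, watching for contact.

```bash
python3 - <<'E'
from h import *
b=J(TH1)-P[:2]
for s in(.75,.5,.35,.2,.1,0.0):
    c=ctrl.move_l(knob(J(TH1),b,PH*s)+OFF,.05,ori=R(b),contact_N=6)
    print(s,c,ctrl.current_tool_pos().round(4),ctrl.current_contact_force().round(1))
    if c: break
print(ctrl.current_t())
cv2.imwrite("pics/s3.png",np.hstack([cv2.resize(ctrl.read_camera("scene")[60:240,270:470],None,fx=2,fy=2),cv2.resize(ctrl.read_camera("top")[110:290,110:310],None,fx=2,fy=2)]))
E
```

```text
0.75 False [0.5087 0.1371 0.0944] [-0.6 -0.6 -0.9]
0.5 False [0.5039 0.1365 0.0783] [ 0.4  0.  -0.5]
0.35 False [0.5015 0.1363 0.0684] [-0.9  0.3  0.1]
0.2 False [0.4995 0.1361 0.0585] [-0.9 -0.7 -1. ]
0.1 False [0.4985 0.136  0.0518] [-0.8  0.5 -1.1]
0.0 False [0.4977 0.1359 0.0452] [-0.4 -0.1 -1.2]
12.0167
```

View pics/s3.png

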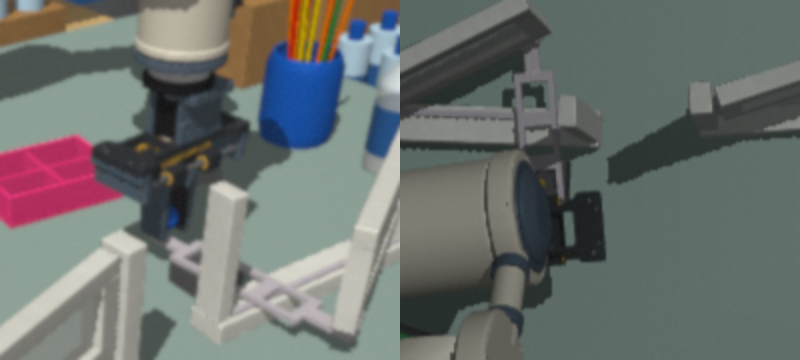

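The bar came down fully to the original knob height without contact and now lies flat on the block. I'll release, retreat straight up and swing clear to look.

```bash
python3 - <<'E'
from h import *
p=ctrl.current_tool_pos()
ctrl.command_gripper(0.9)
ctrl.move_l([p[0],p[1],.09],.08);ctrl.move_l([p[0],p[1],.30],.25)
q=ctrl.current_q();q[0]-=75;ctrl.movej(q)
t=ctrl.read_camera("top");s=ctrl.read_camera("scene");print(ctrl.current_t())
cv2.imwrite("pics/t4.png",t);cv2.imwrite("pics/s4f.png",s)
a=blob(t,(155,215,195,255));k=at("top",*a[:2],.062);print(a,k)
o=np.zeros((600,800,3),np.uint8)
o[:,:400]=cv2.resize(t[130:250,140:220],None,fx=5,fy=5,interpolation=2)
o[:300,400:]=cv2.resize(s[130:235,330:470],(400,300),interpolation=2)
o[300:,400:]=cv2.resize(t,(400,300));cv2.imwrite("pics/s4.png",o)
E
```

```text
17.0917
(180.44545454545454, 226.79090909090908, 110.0) [0.49763888 0.13579266 0.062     ]
```

View pics/s4.png

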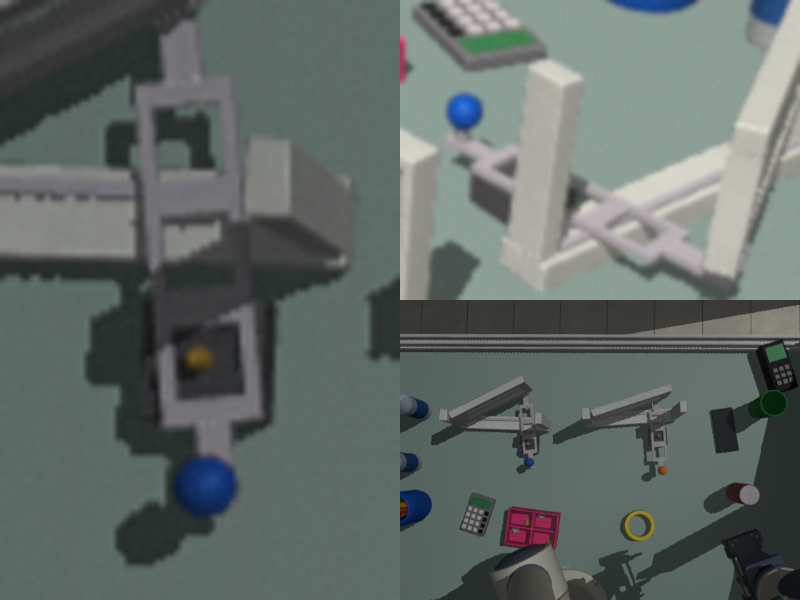

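The pin at crop (200,357) sits well inside the end hole, and the bar lies flat on the block. The knob is at its planned spot, the orange window is unchanged and the arm is clear. I'll hand in.

```bash
python3 -c "
from bench import ctrl
import cv2;a=cv2.imread('pics/top0.png');b=cv2.imread('pics/t4.png');print(cv2.absdiff(a,b)[120:260,330:410].max())
ctrl.sign_off()"
```

```text
12
the job is handed in; nothing more can be done
```

The blue-knob window is open to its widest setting, and the job is handed in. I gripped the blue knob, lifted the stay about 66 mm along its arc to clear the pin and pushed the window outwards. I then lowered the end hole over the pin, let go and moved the arm clear.

**Last checks:**
- **Fit:** the final picture shows the pin inside the end hole and the bar flat on its block. The knob measured (0.498, 0.136) m, within 1 mm of the planned position.
- **Orange window:** it is unchanged; the before and after pictures there differ only by noise (at most 12 of 255).
- **Forces and time:** the tool force readings I took during the lift, push and lowering were all under about 3 N. The clock read 17.1 s just before hand-in, against the 34 s limit.

The only disagreement was in the first measurement of the blue knob. The two cameras differed by about 3–5 mm, so I used the top camera. No check failed.

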